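Oil the coin box hinge, then hold its lid at the stay mark

ROBOT

A 6-joint arm with a two-finger parallel gripper is mounted at the origin on the work surface. World frame = base frame: x ahead of the robot, y to its left, z up, the work surface at z = 0. Lengths are in mm, angles in rad, forces in N, time in s.
With the tool pointing down it reaches from about 350 to 975 mm from the base axis. Payload 7.1 kg.
Tool frame: the origin (TCP) lies at the very end of the fingers, on their centre line; the grasp point (between the pads) lies ctrl.hold_point_z behind it (ctrl.hold_point_z is the distance from the TCP to the grasp point, in mm); z points along the fingers, y is the line along which they close (so a half turn about z gives the same grasp; the last joint's range is limited). The gripper opens to 88 mm and grips with 3 to 60 N. Pads are 20 mm wide; open, the fingers measure 115 mm over their backs; the gripper's body (75 mm by 178 mm) begins 61 mm behind the grasp point.
Start: joints at [1.135, 0.423, 1.63, -0, 1.089, -0.019], TCP at [252.99, 571.49, 222.675] pointing down, gripper open.
Joint ranges: [-3, 3], [-0.9, 2.11], [0.09, 2.58], [-1.31, 4.45], [0.11, 2.69], [-2.54, 2.54]. Speed limits (rad/s): [2.39, 2.39, 3.01, 3.14, 3.14, 3.14].

INTERFACE

Orientations are given as a rotation vector (axis times angle).
In Python, from workcell import ctrl gives the robot as it stands. The module is installed in compiled form; this text tells all that it offers.
- The arm moves only by the shell command python3 -m creep 'ROWS'. ROWS is JSON, a list of rows, each an object with "translation": the shift along the tool's x, y, z in mm, a list of three; "angular": the turn, a rotation vector about the tool's x, y, z in rad, a list of three; "jaw": the opening, from 0 (shut) to 1 (fully open). A call has exactly 8 rows; each row is the pose to reach, as a shift and turn from the pose commanded when the call began, along the tool's axes at that moment; what a row does not reach only later rows make up. A row lasts 1/8 s, in which the tool goes at most 62.5 mm and 10.7 degrees, less where a joint would pass 70% of its speed; a pose out of reach is approached as far as the arm can. A call with a gripper value outside its range is refused whole. The fingers move at their own pace and stop on an object; the grip force is fixed at half the most. Time passes only in rows, so rows that repeat a pose let the fingers close, or fill a call up. It gives the time, the measured TCP pose, the force, the opening and the grip force at its end, in the units of the state.
- ctrl.get_obs(): the state, without advancing time (a new reading comes with each control period).
- ctrl.get_image(name): name is "scene" or "top" or "wrist"; returns the picture (384x512x3 uint8, red, green, blue); there is no depth.
- ctrl.camera_info(name): a dict with "camera_matrix" (3x3 intrinsics, pixels), "world_from_camera" (4x4, takes a point from camera to world coordinates). Camera axes: x right, y up, looking along -z (the intrinsics and any distortion apply to the point x, -y, -z); pixel columns grow to the right and rows downward; lengths in mm; the calibration is good to about 2 mm. A picture is of the moment at which its call begins: read the wrist's pose just before it. camera_info takes no time and is no camera call; for the wrist camera it gives the pose at the moment of the call.
- ctrl.close_job(): hands the job in; it is judged then, once.
Trained networks look in the newest picture that a camera, given by its name, has taken for a name from the list of things; names that differ only in an ending like _2 or _b are one class to them, and where a whole thing is asked for, a point or a joint stands for the part that bears it (a point fixed in the world has none). Each returns a list of dicts, best first, with "score" (0 to 1); they miss things now and then, are a little off and sometimes report something else, mostly with a low value. They report only what shows in the picture. A call takes as long as a camera call. They do not tell look-alikes from the thing itself.
- ctrl.look_for(camera, label): "rect" ([left, top, right, bottom] in pixels, round what is visible of it).
The state is a dict: "t": time; "qpos": joint angles; "qvel": joint speeds; "joint_torque": joint torques, N m; "ee_pos": TCP position; "orientation": TCP orientation; "ft_force": force on the tool from outside, world axes, zero at the start; "moment": the same for the moment, N m; "width": finger opening in mm; "grasp_force": force on a finger pad.
Only numpy, scipy, OpenCV 4.12 (cv2) and the standard library are available. Lean on these libraries where they do the work, as an engineer would, in place of code of your own. Each camera call takes 0.05 s, during which the arm holds its last target. There are 200 camera calls.

TASK

The coin box's lid hinge is dry: while the lid is still shut, give it a shot of oil by pressing the white nozzle cap of the clamped spray can right down and letting it spring back up. Then lift the lid until the brass stud on its side lines up with the yellow clip on the slotted quadrant stay, and hold it there, clip and loose parts left where they are. The lid falls shut if let go, so your program ends with the gripper still holding it, steady at the mark, ready for the stay's clamp nut to be refitted.

Things in the scene. Friction and masses are not known exactly. Their poses are not given: they have to be found in the camera images.
- coin_box: Grey sheet-steel coin box, 170 (x) x 220 (y) x 95 high, screwed to the bench by ears reaching y = +-136. Origin: centre of its underside; z up. Its front (-x) faces roughly the robot; the spring latch there hangs undone, so nothing locks the lid. The lid's hinge runs along y on the far (+x) top rim, x = 85, height 95.
- lid (a joint): Angle of the green steel lid (173 x 226 mm, about 0.6 kg) about the hinge: 0 shut and level, grows as the front edge rises, stop at 1.30 rad. No spring and little friction: it falls shut when let go at any angle.
- lid_hinge (a point): Middle of the hinge axis, on the far top rim of the box. The frame turns with the lid: its y axis lies along the hinge, its -x axis points from the hinge to the lid's front edge, z is the lid's upward normal.
- lid_grip (a point): Middle of the lid's handle: a round steel bar 10 mm thick along y, 82 mm clear between its posts. Its axis is 36 mm above the lid's top face; lid shut, it is 135 mm in front of the hinge axis and 41 mm above it, 38 mm behind the lid's front edge. It turns in a pinching grip as the lid swings. Axes as lid_hinge.
- stay_stud (a point): Centre of the brass stud (7 mm thick, head 11 mm) that sticks out of the lid's left side and runs in the slot of the quadrant stay, 125 mm from the hinge axis, at hinge height when shut. This point is at its outer end, 130 mm left of the box's middle. It turns with the lid.
- stay_clip (a joint): Where the yellow index clip sits on the stay, as an angle about the hinge (0.55 to 1.05 rad): the lid is at the mark when joint lid equals this. It stays by friction; leave it alone. The stay is a fixed curved, slotted steel strip 3 mm thick on the box's left (+y) side, at y = 120, centred on the hinge, outer radius 137, rising about 135 mm above the rim.
- clip_mark (a point): The mark: the point in the stay's slot, 125 mm from the hinge axis, under the middle black line of the yellow clip (20 mm wide along the curve, sitting over the stay's outer edge, 134 to 150 mm from the hinge axis). The stud's point lies here when the lid is at the mark.
- spray_can: Small blue aerosol can, 45 mm across, standing in a dark steel clip with a 74 x 60 mm foot screwed to the bench, to the right (-y) of the box in line with the hinge. Origin: centre of the foot's underside; z up; the can's shoulder is 120 mm high. A thin red straw leads from the nozzle along the can's +y towards the hinge, sloping down.
- nozzle (a joint): Travel of the white nozzle cap: 0 up, 0.005 m fully down; it springs back up when let go. It starts to move at about 1.8 N and is fully down at about 6 N.
- nozzle_top (a point): Centre of the flat top of the white nozzle cap, 22 mm across, 143.5 mm above the bench when up.
- grille: Loose black plastic speaker grille, 96 x 96 x 10 mm; origin centre of its underside. Leave alone.
- diffuser_a: Loose green glass light diffuser, 64 mm across, 16 mm high; origin centre of its underside. Leave alone.
- diffuser_b: Second loose green glass light diffuser, the same. Leave alone.
- relay_base: Loose tan bakelite relay base, 60 x 44 x 26 mm; origin centre of its underside. Leave alone.
There are look-alikes about, which are no part of the job. Several things look just like the spray_can: the one meant starts farthest to the robot's right.

How it is judged:
By the outcome, as a careful person would: the job done as asked, in the order asked, and still so for the second after the job is handed in, while the arm keeps its last pose, push and grip.
It also fails if it takes over 45 s, if anything falls off the work surface, if the arm or the gripper's body presses on something with over 40 N, if the wrist force passes 120 N, or if a joint passes its speed limit or range.

## Working session

There is one attempt and no reset: what is moved stays moved. The work goes in short steps, Python scripts to look and compute and a shell command to move; the robot and the scene stay as the last step left them, time stands still between calls to the robot, and variables do not carry over. Pictures are saved under pics/ and viewed, at most 10 in all, crops included, and the job is handed in when it is done.

```bash
mkdir -p pics
cat > h.py <<'E'
import numpy as np, cv2
from scipy.spatial.transform import Rotation as R
from workcell import ctrl
def snap(n,f):
    im=ctrl.get_image(n); cv2.imwrite('pics/'+f,im[:,:,::-1]); return im
def proj(n,P):
    c=ctrl.camera_info(n);K=np.array(c['camera_matrix']);T=np.linalg.inv(np.array(c['world_from_camera']))
    p=(T@np.append(P,1))[:3]; p=p*[1,-1,-1]; u=K@p; return u[:2]/u[2]
def ray(n,uv):
    c=ctrl.camera_info(n);K=np.array(c['camera_matrix']);T=np.array(c['world_from_camera'])
    d=np.linalg.inv(K)@np.array([uv[0],uv[1],1.]); d=T[:3,:3]@(d*[1,-1,-1]); return T[:3,3],d/np.linalg.norm(d)
def onz(n,uv,z):
    o,d=ray(n,uv); return o+d*(z-o[2])/d[2]
def tri(rs):
    A=0;b=0
    for o,d in rs:
        M=np.eye(3)-np.outer(d,d);A=A+M;b=b+M@o
    return np.linalg.solve(A,b)
E
python3 - <<'E'
from h import *
a=snap('scene','s1.png');b=snap('top','t1.png')
cv2.imwrite('pics/both.png',cv2.resize(np.vstack([a,b])[:,:,::-1],(400,600)))
for n in('scene','top'):
    c=ctrl.camera_info(n);print(n,{k:np.array(v).round(2).tolist() for k,v in c.items() if k!='x'})
    for l in('coin_box','spray_can','nozzle_top','lid_grip','stay_stud','stay_clip','clip_mark','lid_hinge'):
        print(l,[(round(r['score'],2),np.round(r['rect']).tolist()) for r in ctrl.look_for(n,l)])
o=ctrl.get_obs();print(o,ctrl.hold_point_z)
E
```

```text
scene {'camera_matrix': [[495.23, 0.0, 261.05], [0.0, 495.23, 191.48], [0.0, 0.0, 1.0]], 'world_from_camera': [[-0.82, -0.34, 0.45, 981.3], [0.57, -0.51, 0.65, 768.07], [0.01, 0.79, 0.61, 729.2], [0.0, 0.0, 0.0, 1.0]]}
coin_box [(0.61, [195.0, 160.0, 333.0, 277.0])]
spray_can [(0.97, [368.0, 162.0, 406.0, 231.0]), (0.75, [149.0, 159.0, 194.0, 229.0]), (0.74, [294.0, 265.0, 363.0, 349.0])]
nozzle_top [(0.78, [318.0, 267.0, 343.0, 290.0]), (0.68, [162.0, 160.0, 195.0, 187.0]), (0.46, [391.0, 161.0, 427.0, 183.0])]
lid_grip [(0.77, [193.0, 155.0, 336.0, 247.0])]
stay_stud [(0.73, [193.0, 157.0, 332.0, 245.0])]
stay_clip [(0.25, [194.0, 159.0, 333.0, 245.0])]
clip_mark [(0.59, [312.0, 170.0, 321.0, 185.0])]
lid_hinge [(0.8, [197.0, 157.0, 333.0, 245.0])]
top {'camera_matrix': [[397.9, 0.0, 260.76], [0.0, 397.9, 195.76], [0.0, 0.0, 1.0]], 'world_from_camera': [[0.03, 0.99, -0.12, 408.19], [-1.0, 0.03, 0.04, 121.5], [0.04, 0.11, 0.99, 1041.58], [0.0, 0.0, 0.0, 1.0]]}
coin_box [(0.76, [187.0, 150.0, 303.0, 239.0])]
spray_can [(0.94, [116.0, 155.0, 167.0, 190.0]), (0.87, [295.0, 132.0, 328.0
[... 511 characters left out ...]
os': array([ 1.13497546e+00,  4.23084064e-01,  1.62985400e+00,  1.20519279e-06,
        1.08861861e+00, -1.90026587e-02]), 'qvel': array([ 3.48071909e-04, -6.49532879e-04,  1.08973228e-03,  7.40391448e-04,
        8.51098947e-05,  1.15257212e-03]), 'joint_torque': array([ 8.41020778e-06, -5.44565320e+01, -2.74051112e+01,  6.45212363e-02,
        1.66108471e-02, -1.58031561e-06]), 'ee_pos': array([253.01395462, 571.50499044, 222.70312721]), 'orientation': array([6.50006513e-01, 3.07360562e+00, 5.54371511e-05]), 'ft_force': array([-0.02265924,  0.2002323 ,  0.40287051]), 'moment': array([-0.01141688,  0.0128387 ,  0.00611749]), 'grasp_force': 0.0, 'width': 87.64710399739971} 18.700000000000003
```

View pics/s1.png

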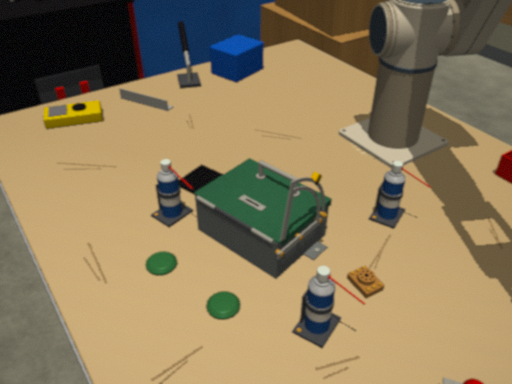

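View pics/t1.png

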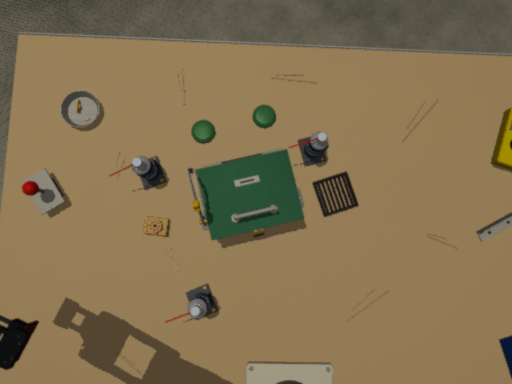

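Candidates for the can, by nozzle pixel in the top view: (319,138), (139,162) and (195,310). The one farthest to the robot's right (smallest y) is (319,138), which is (167,165) in the scene view, with its straw pointing at the hinge. I'll check that in a close crop, along with the box.

Run:
```python
from h import *
t=cv2.imread('pics/t1.png');s=cv2.imread('pics/s1.png')
a=cv2.resize(t[120:250,180:340],(800,650),interpolation=cv2.INTER_CUBIC)[:600]
b=s[145:285,145:345]
cv2.imwrite('pics/c1.png',a)
cv2.imwrite('pics/c2.png',cv2.resize(b,(800,560),interpolation=cv2.INTER_CUBIC))
for n,uv in(('A',(319,138)),('B',(139,162)),('C',(195,310))):
    print(n,onz('top',uv,143.5).round(1))
print('scene A',onz('scene',(166,163),143.5).round(1))
```

```text
A [652.1 -44.8 143.5]
B [581.4 365.5 143.5]
C [257.  224.7 143.5]
scene A [657.1 -42.  143.5]
```

View pics/c1.png

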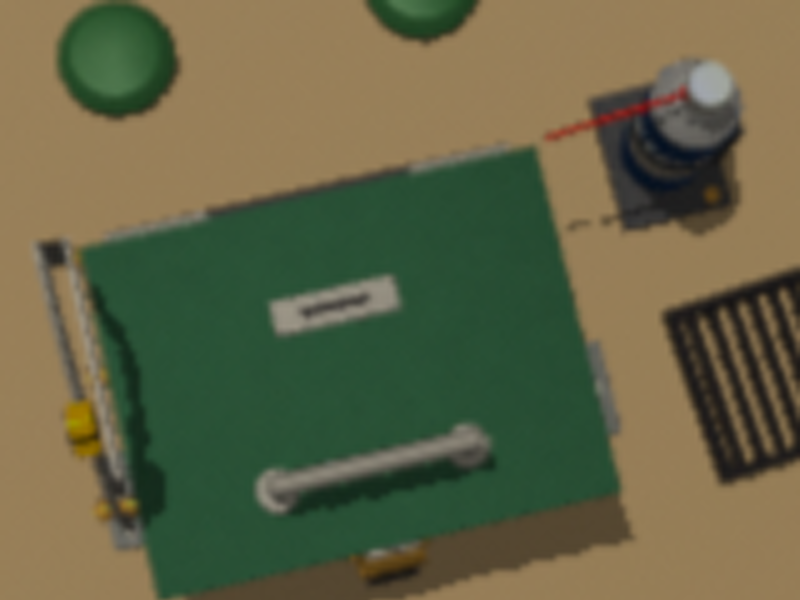

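View pics/c2.png

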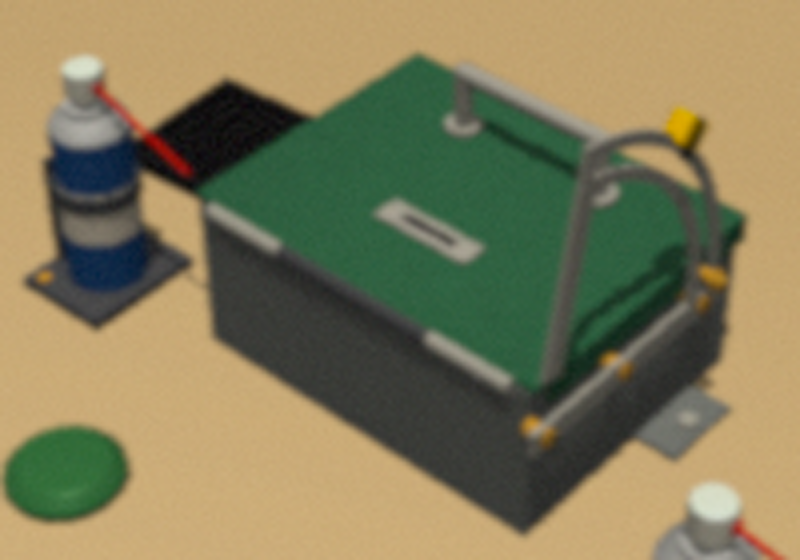

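```bash
cat > fit.py <<'E'
from h import *
from scipy.optimize import least_squares
T=lambda u,v:(180+u/5,120+v/5)
S=lambda u,v:(145+u/4,145+v/4)
def box(p,b):
    c,s=np.cos(p[2]),np.sin(p[2]); return np.array([p[0]+c*b[0]-s*b[1],p[1]+s*b[0]+c*b[1],b[2]])
# lid top z=100
pts=[('top',T(537,147),(85,-113,100)),('top',T(80,248),(85,113,100)),('top',T(160,598),(-88,113,100)),('top',T(618,495),(-88,-113,100)),
('top',T(277,488),(-50,46,136)),('top',T(470,443),(-50,-46,136)),
('scene',S(418,55),(-88,-113,100)),('scene',S(743,215),(-88,113,100)),('scene',S(463,70),(-50,-46,136)),('scene',S(203,192),(85,-113,100))]
def res(p): return np.ravel([proj(n,box(p,b))-uv for n,uv,b in pts])
r=least_squares(res,[500,150,0.2],loss='soft_l1',x_scale=[10,10,.05])
P=r.x;
if __name__=='__main__':
    print(P,r.fun.reshape(-1,2).round(1).tolist())
    def rc(q): 
        b=lambda:box(P,(85-q[1]*np.cos(q[0]),120,95+q[1]*np.sin(q[0])))
        return np.r_[proj('top',b())-T(83,428),proj('scene',b())-S(685,130)]
    q=least_squares(rc,[.8,142],x_scale=[.1,10]);print('clip',q.x,q.fun.round(1))
    for a in(.5,.6,.7,.8,.9,1.0):print(a,rc([a,142]).round(1))
    g=box(P,(-50,0,136));print('grip',g,'yaw',P[2])
    n=tri([ray('top',T(711,84)),ray('scene',S(83,66))]);print('nozzle',n,onz('top',T(711,84),143.5),onz('scene',S(83,66),143.5))
    o=ctrl.get_obs();M=R.from_rotvec(o['orientation']).as_matrix();print(M.round(4),o['ee_pos'])
E
python3 fit.py
```

```text
[5.22349301e+02 1.12732422e+02 2.51466788e-01] [[-0.2, 0.0], [-0.6, -0.3], [-1.3, 0.8], [0.4, 0.0], [-0.6, -0.3], [0.1, -0.2], [-0.2, -1.6], [0.5, -0.4], [-0.2, -0.3], [-2.6, -1.2]]
clip [  0.80986809 141.16085037] [-0.6  0.4 -0.4 -0. ]
0.5 [ 3.9 13.9  6.7  8.2]
0.6 [ 2.6 10.2  4.9  4.8]
0.7 [1.1 6.  2.7 2. ]
0.8 [-0.4  1.1  0.1 -0.2]
0.9 [-2.  -4.2 -3.  -1.8]
1.0 [ -3.6 -10.   -6.5  -2.8]
grip [473.9218769  100.29117827 136.        ] yaw 0.25146678752336865
nozzle [654.65280738 -51.89424616 141.21557904] [655.25819322 -52.30984752 143.5       ] [655.06920678 -47.31199952 143.5       ]
[[-0.9144  0.4049  0.    ]
 [ 0.4049  0.9144  0.    ]
 [ 0.      0.     -1.    ]] [253.01395462 571.50499044 222.70312721]
```

The top crop shows can A's white cap at (711,84), px (322,137), with the straw pointing at the hinge corner, so it is the right can. The yellow clip is at (83,428) and the handle bar runs from (277,488) to (470,443). The scene crop agrees: cap (83,66), clip (685,130), and the lid is shut. I'll travel above the stay towards the can with the jaws closing.

```bash
python3 -m creep '[{"translation":[-25,-16,-40],"angular":[0,0,0.11],"jaw":0},{"translation":[-67,-44,-75],"angular":[0,0,0.22],"jaw":0},{"translation":[-113,-74,-97],"angular":[0,0,0.34],"jaw":0},{"translation":[-159,-104,-97],"angular":[0,0,0.45],"jaw":0},{"translation":[-205,-134,-97],"angular":[0,0,0.56],"jaw":0},{"translation":[-251,-164,-97],"angular":[0,0,0.68],"jaw":0},{"translation":[-297,-195,-97],"angular":[0,0,0.79],"jaw":0},{"translation":[-343,-225,-97],"angular":[0,0,0.902],"jaw":0}]'
cat > to.py <<'E'
from h import *
import sys
o=ctrl.get_obs();Q=R.from_rotvec(o['orientation'])
g=np.array([float(v) for v in sys.argv[1:4]])
print('d tool',Q.inv().apply(g-o['ee_pos']).round(1),'pos',o['ee_pos'].round(1),'F',o['ft_force'].round(1),'w',o['width'],'t',o['t'])
print(Q.as_matrix().round(3).tolist())
E
python3 to.py 655 -50 240
```

```text
t: 1.9
ee_pos: [476.3, 225.3, 320.0]
orientation: [1.929, 2.479, 0.001]
ft_force: [0.5, 0.1, 0.9]
width: 11.7
grasp_force: 0.0
d tool [-310.8  105.5   80. ] pos [476.3 225.3 320. ] F [0.5 0.1 0.9] w 11.71859007659059 t 1.9
[[-0.246, 0.969, 0.001], [0.969, 0.246, 0.0], [0.0, 0.001, -1.0]]
```

```bash
python3 -m creep '[{"translation":[-40,13,0],"angular":[0,0,0],"jaw":0},{"translation":[-85,29,0],"angular":[0,0,0],"jaw":0},{"translation":[-130,44,0],"angular":[0,0,0],"jaw":0},{"translation":[-175,59,20],"angular":[0,0,0],"jaw":0},{"translation":[-220,75,40],"angular":[0,0,0],"jaw":0},{"translation":[-265,90,60],"angular":[0,0,0],"jaw":0},{"translation":[-300,102,78],"angular":[0,0,0],"jaw":0},{"translation":[-311,105.5,85],"angular":[0,0,0],"jaw":0}]'
python3 to.py 655 -50 143.5
python3 - <<'E'
from h import *
a=snap('wrist','w1.png')
print([(round(r['score'],2),np.round(r['rect']).tolist(),onz('wrist',((r['rect'][0]+r['rect'][2])/2,(r['rect'][1]+r['rect'][3])/2),143.5).round(1)) for r in ctrl.look_for('wrist','nozzle_top')])
print(proj('wrist',[655,-50,143.5]))
E
```

```text
t: 2.9
ee_pos: [655.4, -49.7, 233.2]
orientation: [-1.926, -2.48, 0.002]
ft_force: [0.9, 0.4, 0.3]
width: 0.3
grasp_force: 0.0
d tool [-0.2 -0.3 89.7] pos [655.4 -49.7 233.2] F [0.9 0.4 0.3] w 0.3214226657051241 t 2.9
[[-0.247, 0.969, -0.002], [0.969, 0.247, 0.0], [0.001, -0.002, -1.0]]
[(0.92, [247.0, 106.0, 269.0, 211.0], array([645.9, -15.8, 143.5]))]
[258.5352609  198.38166721]
```

View pics/w1.png

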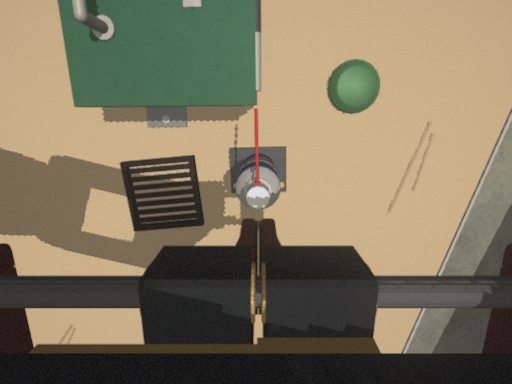

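The wrist view shows the cap at (258,197), which matches my prediction of (258.5,198). Pressing now.

```bash
python3 -m creep '[{"translation":[0,0,30],"angular":[0,0,0],"jaw":0},{"translation":[0,0,65],"angular":[0,0,0],"jaw":0},{"translation":[0,0,83],"angular":[0,0,0],"jaw":0},{"translation":[0,0,89],"angular":[0,0,0],"jaw":0},{"translation":[0,0,92],"angular":[0,0,0],"jaw":0},{"translation":[0,0,94],"angular":[0,0,0],"jaw":0},{"translation":[0,0,95],"angular":[0,0,0],"jaw":0},{"translation":[0,0,95],"angular":[0,0,0],"jaw":0}]'
```

```text
t: 4.0
ee_pos: [655.8, -47.7, 140.5]
orientation: [1.924, 2.482, 0.002]
ft_force: [-1.2, 3.7, 4.8]
width: 0.4
grasp_force: 2.2
```

```bash
python3 -m creep '[{"translation":[0,0,1],"angular":[0,0,0],"jaw":0},{"translation":[0,0,2],"angular":[0,0,0],"jaw":0},{"translation":[0,0,3],"angular":[0,0,0],"jaw":0},{"translation":[0,0,4],"angular":[0,0,0],"jaw":0},{"translation":[0,0,5],"angular":[0,0,0],"jaw":0},{"translation":[0,0,6],"angular":[0,0,0],"jaw":0},{"translation":[0,0,6],"angular":[0,0,0],"jaw":0},{"translation":[0,0,6],"angular":[0,0,0],"jaw":0}]'
python3 - <<'E'
from h import *
print(ctrl.get_obs()['ee_pos'],ctrl.get_obs()['ft_force'])
a=snap('wrist','w2.png');b=ctrl.get_image('scene')[130:250,130:250]
cv2.imwrite('pics/w2c.png',np.hstack([cv2.resize(a[130:330,170:350],(360,400))[:,:,::-1],cv2.resize(b[:,:,::-1],(400,400),interpolation=cv2.INTER_CUBIC)]))
E
```

```text
t: 5.0
ee_pos: [656.0, -47.7, 138.3]
orientation: [1.924, 2.482, 0.003]
ft_force: [-11.7, 4.9, 33.8]
width: 0.6
grasp_force: 16.9
[656.04561977 -47.7209715  138.33914451] [-11.67024373   4.88316745  33.76002365]
```

View pics/w2c.png

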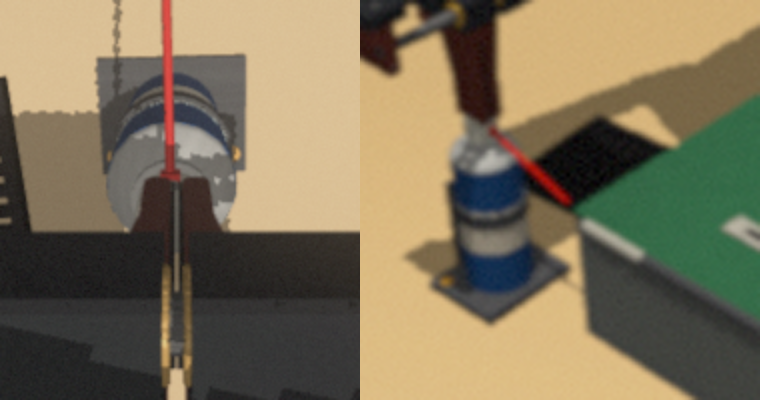

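The cap is fully down: tool z is 138.3, the force rose sharply to 34 N, and both views show the fingers centred on it. Releasing straight up.

```bash
python3 -m creep '[{"translation":[0,0,-6],"angular":[0,0,0],"jaw":0},{"translation":[0,0,-12],"angular":[0,0,0],"jaw":0},{"translation":[0,0,-20],"angular":[0,0,0],"jaw":0},{"translation":[0,0,-40],"angular":[0,0,0],"jaw":0},{"translation":[0,0,-70],"angular":[0,0,0],"jaw":0},{"translation":[0,0,-90],"angular":[0,0,0],"jaw":0.5},{"translation":[0,0,-100],"angular":[0,0,0],"jaw":1},{"translation":[0,0,-100],"angular":[0,0,0],"jaw":1}]'; python3 to.py 473.9 100.3 117.3;python3 - <<'E'
from h import *
a=snap('wrist','w3.png')
b=a[150:230,210:310]; m=(b.min(2)>170); ys,xs=np.nonzero(m); print('cap',xs.mean()+210,ys.mean()+150,m.sum())
for z in (138.5,143.5): print(proj('wrist',[655,-50,z]))
E
```

```text
t: 6.1
ee_pos: [655.4, -48.1, 234.3]
orientation: [1.924, 2.482, 0.001]
ft_force: [0.8, 0.6, -0.1]
width: 27.1
grasp_force: 0.0
d tool [ 189.  -138.9  116.8] pos [655.4 -48.1 234.3] F [ 0.8  0.6 -0.1] w 27.090348463660032 t 6.1
[[-0.249, 0.968, 0.001], [0.968, 0.249, -0.0], [-0.0, 0.001, -1.0]]
cap 261.6477987421384 189.74842767295598 159
[258.22438607 197.49325234]
[258.22269477 199.00997121]
```

```bash
python3 -m creep '[{"translation":[25,-18,0],"angular":[0,0,0],"jaw":1},{"translation":[60,-44,0],"angular":[0,0,0],"jaw":1},{"translation":[95,-70,0],"angular":[0,0,0],"jaw":1},{"translation":[130,-96,0],"angular":[0,0,0],"jaw":1},{"translation":[160,-118,10],"angular":[0,0,0],"jaw":1},{"translation":[182,-134,20],"angular":[0,0,0],"jaw":1},{"translation":[189,-139,30],"angular":[0,0,0],"jaw":1},{"translation":[189,-139,30],"angular":[0,0,0],"jaw":1}]'; python3 to.py 473.9 100.3 117.3;python3 - <<'E'
from h import *
from fit import box,P
a=snap('wrist','w4.png')
for b in((-50,46,136),(-50,-46,136),(-50,0,136)): print(b,proj('wrist',box(P,b)))
for l in('lid_grip','nozzle_top','clip_mark','stay_stud'): print(l,[(round(r['score'],2),np.round(r['rect']).tolist()) for r in ctrl.look_for('wrist',l)])
E
```

```text
t: 7.15
ee_pos: [473.0, 100.3, 202.6]
orientation: [-1.923, -2.483, 0.003]
ft_force: [0.2, 0.1, 0.2]
width: 88.0
grasp_force: 0.0
d tool [-0.2  1.1 85.3] pos [473.  100.3 202.6] F [0.2 0.1 0.2] w 87.97612935703904 t 7.15
[[-0.25, 0.968, -0.002], [0.968, 0.25, -0.001], [-0.0, -0.002, -1.0]]
(-50, 46, 136) [259.05293553 146.42079784]
(-50, -46, 136) [258.8677648 256.5446585]
(-50, 0, 136) [258.9558847  204.13840741]
lid_grip [(0.56, [215.0, 46.0, 424.0, 275.0])]
nozzle_top []
clip_mark [(0.61, [310.0, 0.0, 362.0, 30.0])]
stay_stud [(0.62, [212.0, 47.0, 423.0, 277.0]), (0.53, [311.0, 2.0, 361.0, 26.0])]
```

View pics/w4.png

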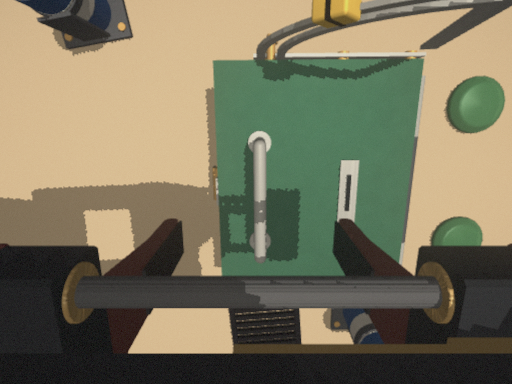

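The wrist view shows the bar centred at column 260, rows 138–258, between the open fingers as predicted. Descending and gripping.

```bash
python3 -m creep '[{"translation":[0,1,20],"angular":[0,0,0],"jaw":1},{"translation":[0,1,45],"angular":[0,0,0],"jaw":1},{"translation":[0,1,68],"angular":[0,0,0],"jaw":1},{"translation":[0,1,80],"angular":[0,0,0],"jaw":0.6},{"translation":[0,1,85],"angular":[0,0,0],"jaw":0.3},{"translation":[0,1,85],"angular":[0,0,0],"jaw":0},{"translation":[0,1,85],"angular":[0,0,0],"jaw":0},{"translation":[0,1,85],"angular":[0,0,0],"jaw":0}]'; python3 -m creep '[{"translation":[0,0,0],"angular":[0,0,0],"jaw":0},{"translation":[0,0,0],"angular":[0,0,0],"jaw":0},{"translation":[0,0,0],"angular":[0,0,0],"jaw":0},{"translation":[0,0,0],"angular":[0,0,0],"jaw":0},{"translation":[0,0,0],"angular":[0,0,0],"jaw":0},{"translation":[0,0,0],"angular":[0,0,0],"jaw":0},{"translation":[0,0,0],"angular":[0,0,0],"jaw":0},{"translation":[0,0,0],"angular":[0,0,0],"jaw":0}]'
python3 - <<'E'
import numpy as np
for t in np.linspace(0,.8,9): print(t.round(2),(135-135*np.cos(t)+41*np.sin(t)).round(1),(135*np.sin(t)+41*np.cos(t)-41).round(1))
E
```

```text
t: 8.4
ee_pos: [474.9, 100.7, 119.3]
orientation: [1.924, 2.482, 0.001]
ft_force: [-0.7, 0.0, 0.8]
width: 41.3
grasp_force: 0.0
t: 9.4
ee_pos: [474.2, 100.6, 118.7]
orientation: [-1.924, -2.483, 0.001]
ft_force: [-3.3, -0.4, 2.8]
width: 9.0
grasp_force: 30.0
0.0 0.0 0.0
0.1 4.8 13.3
0.2 10.8 26.0
0.3 18.1 38.1
0.4 26.6 49.3
0.5 36.2 59.7
0.6 46.7 69.1
0.7 58.2 77.3
0.8 70.4 84.4
```

```bash
python3 -m creep '[{"translation":[0,2,-6.5],"angular":[0,0,0],"jaw":0},{"translation":[0,4.8,-13.3],"angular":[0,0,0],"jaw":0},{"translation":[0,10.8,-26],"angular":[0,0,0],"jaw":0},{"translation":[0,18.1,-38.1],"angular":[0,0,0],"jaw":0},{"translation":[0,26.6,-49.3],"angular":[0,0,0],"jaw":0},{"translation":[0,36.2,-59.7],"angular":[0,0,0],"jaw":0},{"translation":[0,46.7,-69.1],"angular":[0,0,0],"jaw":0},{"translation":[0,52.3,-73.3],"angular":[0,0,0],"jaw":0}]'
python3 - <<'E'
from h import *
from fit import P,box
a=ctrl.get_image('scene');b=ctrl.get_image('top')
cv2.imwrite('pics/l1s.png',a[:,:,::-1]);cv2.imwrite('pics/l1t.png',b[:,:,::-1])
cv2.imwrite('pics/l1.png',np.hstack([cv2.resize(x[:,:,::-1],(400,400),interpolation=cv2.INTER_CUBIC) for x in(a[140:240,250:350],b[150:250,180:280])]))
o=ctrl.get_obs();Q=R.from_rotvec(o['orientation']);g=Q.apply([0,0,-ctrl.hold_point_z])+o['ee_pos']
h=box(P,(85,0,95));c,s=np.cos(P[2]),np.sin(P[2]);d=g-h;bx=d[0]*c+d[1]*s
print('lid est',np.arctan2(d[2],-bx)-np.arctan2(41,135),'r',np.hypot(bx,d[2]),np.hypot(41,135),o['ft_force'].round(1),o['width'],o['ee_pos'])
E
```

```text
t: 10.4
ee_pos: [523.4, 113.6, 193.7]
orientation: [-1.923, -2.48, 0.005]
ft_force: [-15.0, -2.6, 9.8]
width: 9.2
grasp_force: 30.0
lid est 0.6605998120344172 r 144.21342814083428 141.088624630053 [-13.5  -1.3  10.1] 8.834588191087388 [523.84586203 113.70180495 194.06107168]
```

View pics/l1.png

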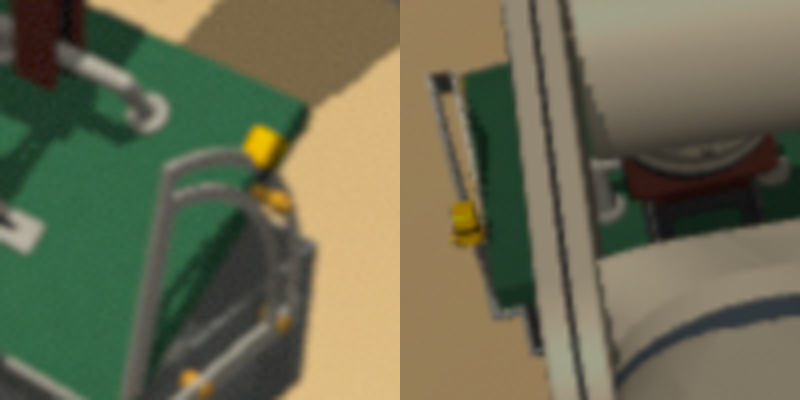

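The scene crop shows the brass stud at (270,195), one clip-length below the yellow clip at (265,147), so it is not at the mark yet. I'll compute both angles from colour centroids with the box model.

```bash
cat > ang.py <<'E'
from h import *
from fit import P,box
from scipy.optimize import minimize_scalar
def pt(a,r,y): return box(P,(85-r*np.cos(a),y,95+r*np.sin(a)))
def blobs(im,x0,y0,x1,y1,up=6):
    c=cv2.resize(im[y0:y1,x0:x1],None,fx=up,fy=up,interpolation=cv2.INTER_CUBIC)
    h=cv2.cvtColor(c,cv2.COLOR_BGR2HSV); out=[]
    for n,lo,hi in(('clip',(23,200,130),(33,255,255)),('brass',(12,175,110),(22,255,255))):
        k,_,st,ce=cv2.connectedComponentsWithStats(cv2.inRange(h,lo,hi))
        for i in range(1,k):
            if st[i,4]>3*up*up: out.append((n,(ce[i]/up+[x0-.4,y0-.4]).round(2),int(st[i,4]/up/up)))
    return out
def solve(cam,uv,r,y):
    m=minimize_scalar(lambda a:np.sum((proj(cam,pt(a,r,y))-uv)**2),bounds=(-.1,1.3),method='bounded'); return m.x,m.fun**.5
if __name__=='__main__':
    import sys
    for f,cam,w in((sys.argv[1],'scene',(285,150,340,260)),(sys.argv[2],'top',(170,150,215,260))):
        im=cv2.imread('pics/'+f)
        for n,uv,A in blobs(im,*w):
            rr=(142,120) if n=='clip' else (125,129)
            a,e=solve(cam,uv,*rr); print(f,n,uv,A,'ang %.3f err %.2f'%(a,e), 'px/0.1rad',np.linalg.norm(proj(cam,pt(a+.05,*rr))-proj(cam,pt(a-.05,*rr))).round(1))
E
for p in "s1.png t1.png" "l1s.png l1t.png"; do python3 ang.py $p; done
```

```text
s1.png clip [315.02 175.89] 44 ang 0.852 err 0.52 px/0.1rad 3.5
s1.png brass [312.52 176.66] 5 ang 0.974 err 9.10 px/0.1rad 3.2
s1.png brass [323.09 213.93] 20 ang 0.020 err 0.80 px/0.1rad 4.8
t1.png clip [195.49 203.47] 24 ang 0.861 err 0.26 px/0.1rad 5.6
t1.png clip [197.26 209.59] 3 ang 0.741 err 0.16 px/0.1rad 5.0
t1.png brass [195.78 209.89] 3 ang 0.609 err 1.71 px/0.1rad 3.8
l1s.png clip [314.93 175.68] 55 ang 0.857 err 0.67 px/0.1rad 3.5
l1s.png brass [318.15 189.43] 24 ang 0.703 err 0.18 px/0.1rad 3.0
l1s.png brass [296.59 233.59] 3 ang -0.100 err 29.80 px/0.1rad 5.1
l1t.png clip [195.44 203.58] 23 ang 0.860 err 0.18 px/0.1rad 5.6
l1t.png clip [197.36 209.58] 3 ang 0.741 err 0.26 px/0.1rad 5.0
l1t.png brass [196.97 200.73] 3 ang 0.808 err 5.72 px/0.1rad 4.7
l1t.png brass [195.5  209.54] 8 ang 0.620 err 1.56 px/0.1rad 3.8
```

```bash
python3 -m creep '[{"translation":[0,0,-1.5],"angular":[0,0,0],"jaw":0},{"translation":[0,0,-3],"angular":[0,0,0],"jaw":0},{"translation":[0,2,-4.5],"angular":[0,0,0],"jaw":0},{"translation":[0,4,-6],"angular":[0,0,0],"jaw":0},{"translation":[0,6,-7.5],"angular":[0,0,0],"jaw":0},{"translation":[0,7.5,-8.8],"angular":[0,0,0],"jaw":0},{"translation":[0,7.5,-8.8],"angular":[0,0,0],"jaw":0},{"translation":[0,7.5,-8.8],"angular":[0,0,0],"jaw":0}]'
cat > st.py <<'E'
from h import *
from fit import P,box
import sys
k=sys.argv[1]
w=snap('wrist',k+'w.png');a=snap('scene',k+'s.png');b=snap('top',k+'t.png')
o=ctrl.get_obs();Q=R.from_rotvec(o['orientation']);g=Q.apply([0,0,-ctrl.hold_point_z])+o['ee_pos']
h=box(P,(85,0,95));c,s=np.cos(P[2]),np.sin(P[2]);d=g-h;bx=d[0]*c+d[1]*s
print('lid est',np.arctan2(d[2],-bx)-np.arctan2(41,135),'r',np.hypot(bx,d[2]),o['ft_force'].round(1),o['width'],o['ee_pos'],o['orientation'],o['t'])
E
python3 st.py l2; python3 ang.py l2s.png l2t.png
python3 - <<'E'
import cv2,numpy as np
from h import *
r=lambda f,x,y,w,h:cv2.resize(cv2.imread('pics/'+f)[y:y+h,x:x+w],(400,300),interpolation=cv2.INTER_CUBIC)
cv2.imwrite('pics/m.png',np.vstack([np.hstack([r('w4.png',300,0,80,60),r('l2w.png',256,0,256,192)]),np.hstack([r('l2t.png',182,190,28,21),r('l2s.png',298,167,32,24)])]))
from fit import P
from ang import pt
for a in(.7,.8,.9):print(a,proj('wrist',pt(a,125,130)),proj('wrist',pt(a,150,120)))
E
```

```text
t: 11.5
ee_pos: [532.7, 116.0, 200.8]
orientation: [-1.925, -2.483, -0.001]
ft_force: [-3.1, 4.2, -6.4]
width: 9.3
grasp_force: 30.0
lid est 0.739194355846031 r 144.93614149546227 [-1.8  4.2 -5.8] 9.582338456537236 [532.76235735 116.00937614 200.85446181] [-1.92475529e+00 -2.48289644e+00 -1.46424710e-03] 11.65
l2s.png clip [314.92 175.63] 56 ang 0.858 err 0.71 px/0.1rad 3.5
l2s.png brass [316.53 187.56] 25 ang 0.784 err 0.24 px/0.1rad 3.0
l2s.png brass [296.56 233.57] 4 ang -0.100 err 29.82 px/0.1rad 5.1
l2t.png clip [195.33 203.57] 25 ang 0.860 err 0.08 px/0.1rad 5.6
l2t.png clip [197.06 209.62] 4 ang 0.742 err 0.04 px/0.1rad 5.0
l2t.png brass [192.95 203.93] 5 ang 0.768 err 0.92 px/0.1rad 4.5
0.7 [220.69004988   3.80263704] [180.35498444  14.37009827]
0.8 [234.70878311  -2.44349819] [195.92954426   6.88147138]
0.9 [252.16825458  -8.70869718] [216.6784743   -0.89336527]
```

View pics/m.png

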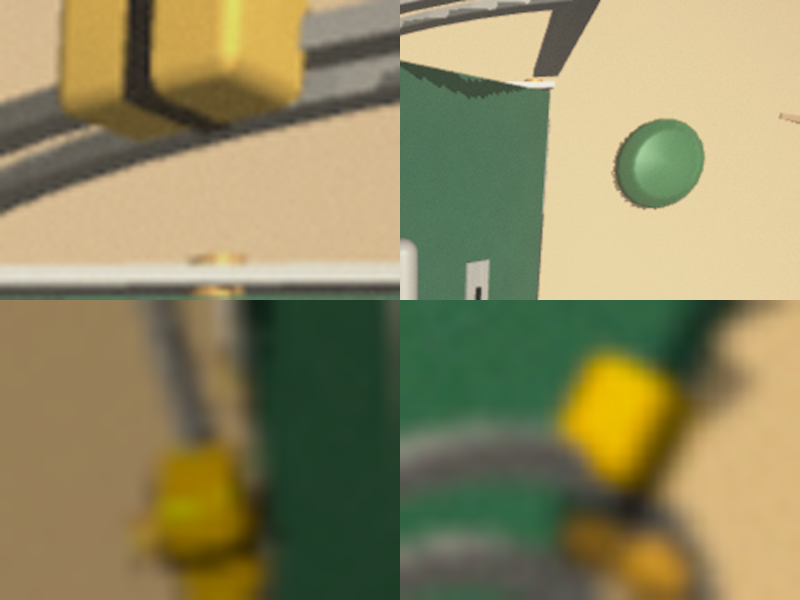

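```bash
cat > w4.py <<'E'
from h import *
from fit import P
from ang import pt
from scipy.optimize import least_squares
def H(p,r): M=np.eye(4);M[:3,:3]=R.from_rotvec(r).as_matrix();M[:3,3]=p;return M
o=ctrl.get_obs();c=ctrl.camera_info('wrist')
C=np.linalg.inv(H(o['ee_pos'],o['orientation']))@np.array(c['world_from_camera'])
W=np.linalg.inv(H([473.0,100.3,202.6],[-1.923,-2.483,.003])@C);K=np.array(c['camera_matrix'])
def pw(X): p=(W@np.append(X,1))[:3]*[1,-1,-1];u=K@p;return u[:2]/u[2]
for n,uv,r in(('line outer',(328.6,19.4),150),('line inner',(342.6,25),134),('clip front lower corner',(313,22.5),150),('far end inner corner',(360,20),134)):
    s=least_squares(lambda q:pw(pt(q[0],r,q[1]*100))-uv,[.8,1.2]);print(n,s.x*[1,100],s.cost)
for a in(0,):
    for y in(116,130):print('stud shut',y,pw(pt(a,125,y)))
from fit import box
for b in((-88,113,100),(85,113,100),(-50,46,136),(-50,-46,136)): print(b,pw(box(P,b)))
a=cv2.imread('pics/w4.png');h=cv2.cvtColor(a,cv2.COLOR_BGR2HSV)[30:66,200:320]
m=cv2.inRange(h,(10,150,90),(25,255,255));k,_,st,ce=cv2.connectedComponentsWithStats(m)
print([(ce[i]+[200,30],st[i]) for i in range(1,k) if st[i,4]>8])
E
python3 w4.py
```

```text
line outer [  0.81772037 114.23820706] 2.1002632740604218e-26
line inner [  0.80881039 115.09317176] 2.3653205382146818e-26
clip front lower corner [  0.75728367 114.61512344] 7.295385651483917e-27
far end inner corner [  0.87864231 115.72128048] 1.9488019802579876e-26
stud shut 116 [272.3164962   57.62757614]
stud shut 130 [272.54565462  39.24801724]
(-88, 113, 100) [214.16747303  60.39340825]
(85, 113, 100) [424.82376159  60.57125012]
(-50, 46, 136) [260.29753618 146.96497916]
(-50, -46, 136) [259.92886478 257.26010401]
[]
```

```bash
cat > lidfit.py <<'E'
from h import *
from fit import P,box
from ang import pt
import sys
def lp(a,r,h,y): return box(P,(85-r*np.cos(a)+h*np.sin(a),y,95+r*np.sin(a)+h*np.cos(a)))
if __name__=='__main__':
  for f in sys.argv[1:]:
    im=cv2.resize(cv2.imread('pics/'+f),None,fx=4,fy=4,interpolation=cv2.INTER_CUBIC)
    h=cv2.cvtColor(im,cv2.COLOR_BGR2HSV)
    m=cv2.inRange(h,(65,80,25),(95,255,255));m[:,:190*4]=0;m[:140*4]=0;m[250*4:]=0
    x,y=lambda v:v,0
    # front edge: for columns, first green row ; left edge region
    pts=[]
    for u in range(280*4,330*4,8):
        r=np.nonzero(m[:,u])[0]
        if len(r)>8: pts.append((u/4-.4,r[0]/4-.4,r[-1]/4-.4))
    print(f,[tuple(np.round(p,1)) for p in pts][::2])
  for a in (0,.66,.7,.72,.74,.76,.78,.8):
    print(a,'cornerL top',proj('scene',lp(a,173,5,113)).round(1),'cornerL y60',proj('scene',lp(a,173,5,40)).round(1),'stud130',proj('scene',pt(a,125,130)).round(1),'stud116',proj('scene',pt(a,125,116)).round(1))
E
python3 lidfit.py s1.png l1s.png l2s.png
```

```text
s1.png [(np.float64(279.6), np.float64(175.1), np.float64(241.8)), (np.float64(283.6), np.float64(177.1), np.float64(243.6)), (np.float64(287.6), np.float64(179.1), np.float64(240.4)), (np.float64(291.6), np.float64(204.1), np.float64(237.1)), (np.float64(295.6), np.float64(197.1), np.float64(231.6)), (np.float64(299.6), np.float64(184.1), np.float64(230.1)), (np.float64(303.6), np.float64(190.1), np.float64(226.6)), (np.float64(307.6), np.float64(190.8), np.float64(223.1)), (np.float64(311.6), np.float64(193.8), np.float64(220.1)), (np.float64(315.6), np.float64(202.1), np.float64(210.6)), (np.float64(325.6), np.float64(197.1), np.float64(203.1))]
l1s.png [(np.float64(279.6), np.float64(145.6), np.float64(234.8)), (np.float64(283.6), np.float64(147.4), np.float64(213.6)), (np.float64(287.6), np.float64(149.4), np.float64(230.4)), (np.float64(291.6), np.float64(151.1), np.float64(225.4)), (np.float64(295.6), np.float64(152.4), np.float64(219.1)), (np.float64(299.6), np.float64(154.4), np.float64(213.6)), (np.float64(303.6), np.float64(156.1), np.float64(207.4)), (np.float64(307.6), n
[... 1034 characters left out ...]
 cornerL top [324.6 164.1] cornerL y60 [293.8 149.9] stud130 [319.6 190.5] stud116 [313.5 187.4]
0.7 cornerL top [323.4 162.8] cornerL y60 [292.5 148.5] stud130 [318.8 189.6] stud116 [312.6 186.5]
0.72 cornerL top [322.8 162.2] cornerL y60 [291.8 147.9] stud130 [318.3 189.2] stud116 [312.2 186.1]
0.74 cornerL top [322.2 161.6] cornerL y60 [291.1 147.3] stud130 [317.9 188.8] stud116 [311.7 185.7]
0.76 cornerL top [321.5 161.1] cornerL y60 [290.4 146.7] stud130 [317.4 188.4] stud116 [311.2 185.3]
0.78 cornerL top [320.9 160.5] cornerL y60 [289.6 146.1] stud130 [316.9 188. ] stud116 [310.7 185. ]
0.8 cornerL top [320.2 160. ] cornerL y60 [288.9 145.6] stud130 [316.4 187.7] stud116 [310.2 184.6]
```

Run:
```python
from h import *
from ang import pt
for a in(0,.66,.7,.72,.74,.76,.78,.8,.82): print(a,'top tip',proj('top',pt(a,125,130)).round(2),'116',proj('top',pt(a,125,116)).round(2),'clip line r150 y126',proj('top',pt(a,150,126)).round(2),'y114',proj('top',pt(a,150,114)).round(2))
def up(f,x,y,w,h,s): return cv2.resize(cv2.imread('pics/'+f)[y:y+h,x:x+w],(w*s,h*s),interpolation=cv2.INTER_LANCZOS4)
# columns: t1 stud-shut, l1t, l2t ; bottom: s1,l1s,l2s
A=np.hstack([up('t1.png',186,197,20,30,10),up('l1t.png',186,197,20,30,10),up('l2t.png',186,197,20,30,10)])
B=np.hstack([up(f,305,172,20,30,10) for f in('s1.png','l1s.png','l2s.png')])[:290]
I=np.vstack([A,B]);I=np.clip(I.astype(float)*1.3,0,255).astype(np.uint8)
cv2.imwrite('pics/n.png',I)
# crude: raw HSV rows for l2t near stud
for f in('l1t.png','l2t.png'):
    h=cv2.cvtColor(cv2.imread('pics/'+f),cv2.COLOR_BGR2HSV)
    print(f);
    for v in range(200,214): print(v,[tuple(int(k) for k in h[v,u]) for u in range(189,199)])
```

```text
0 top tip [199.5  222.15] 116 [205.32 220.83] clip line r150 y126 [203.38 232.12] y114 [208.38 230.98]
0.66 top tip [193.06 208.68] 116 [199.38 207.27] clip line r150 y126 [195.9  216.67] y114 [201.42 215.43]
0.7 top tip [192.54 207.13] 116 [198.88 205.71] clip line r150 y126 [195.27 214.8 ] y114 [200.82 213.56]
0.72 top tip [192.27 206.32] 116 [198.63 204.9 ] clip line r150 y126 [194.94 213.83] y114 [200.51 212.58]
0.74 top tip [192.   205.49] 116 [198.37 204.07] clip line r150 y126 [194.62 212.84] y114 [200.2  211.59]
0.76 top tip [191.72 204.65] 116 [198.11 203.23] clip line r150 y126 [194.29 211.82] y114 [199.88 210.57]
0.78 top tip [191.45 203.79] 116 [197.84 202.36] clip line r150 y126 [193.96 210.78] y114 [199.56 209.52]
0.8 top tip [191.17 202.91] 116 [197.58 201.48] clip line r150 y126 [193.62 209.72] y114 [199.24 208.46]
0.82 top tip [190.89 202.01] 116 [197.31 200.58] clip line r150 y126 [193.28 208.63] y114 [198.91 207.37]
l1t.png
200 [(18, 106, 151), (18, 105, 151), (18, 106, 151), (18, 111, 151), (20, 138, 150), (23, 158, 139), (23, 163, 125), (22, 206, 131), (21, 198, 
[... 3766 characters left out ...]
255, 127), (23, 255, 130), (23, 255, 134)]
210 [(18, 105, 151), (18, 105, 150), (18, 107, 150), (18, 107, 150), (19, 109, 147), (20, 135, 128), (22, 208, 135), (23, 255, 139), (23, 253, 141), (23, 255, 134)]
211 [(18, 105, 150), (18, 108, 151), (19, 107, 150), (18, 107, 150), (18, 106, 149), (19, 115, 142), (20, 144, 142), (21, 162, 131), (20, 140, 138), (20, 138, 113)]
212 [(18, 105, 150), (19, 107, 150), (18, 106, 151), (18, 106, 151), (18, 106, 151), (18, 109, 150), (19, 114, 148), (19, 116, 143), (19, 112, 144), (18, 96, 114)]
213 [(19, 107, 150), (18, 105, 150), (18, 105, 150), (19, 107, 150), (19, 107, 150), (18, 107, 150), (18, 108, 151), (18, 107, 150), (18, 106, 147), (18, 97, 121)]
```

View pics/n.png

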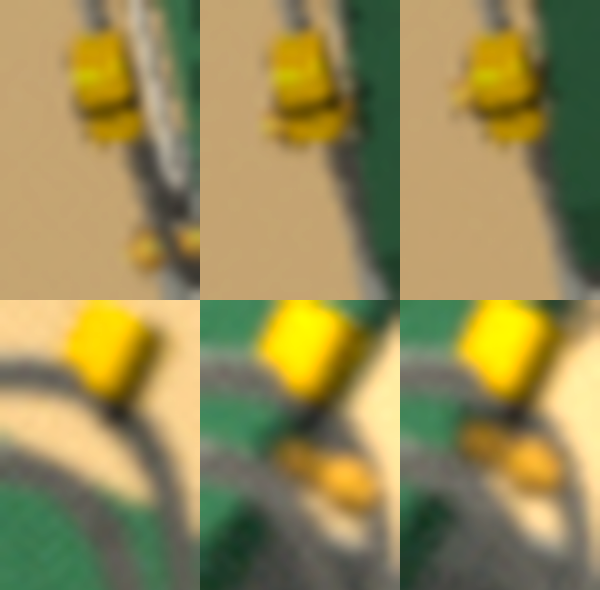

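The composite shows the stud tip in the top view (right panel) at about (191.3,206.0), and the clip's black line through (196.6,207.8). The model puts the lid at about 0.725 and the mark at about 0.817, which agrees with the gripper's chord estimate of 0.72–0.74. I'll raise the lid by about 0.09.

```bash
python3 -m creep '[{"translation":[0,2,-1.3],"angular":[0,0,0],"jaw":0},{"translation":[0,4,-2.5],"angular":[0,0,0],"jaw":0},{"translation":[0,6,-3.6],"angular":[0,0,0],"jaw":0},{"translation":[0,8,-4.6],"angular":[0,0,0],"jaw":0},{"translation":[0,10,-5.6],"angular":[0,0,0],"jaw":0},{"translation":[0,11.4,-6.3],"angular":[0,0,0],"jaw":0},{"translation":[0,11.4,-6.3],"angular":[0,0,0],"jaw":0},{"translation":[0,11.4,-6.3],"angular":[0,0,0],"jaw":0}]'; python3 st.py l3
python3 - <<'E'
from h import *
from ang import pt,blobs
for f in ('l1','l2','l3'):
    a=cv2.imread('pics/%st.png'%f).astype(float); z=cv2.imread('pics/t1.png').astype(float)
    d=np.abs(a-z).sum(2)[196:214,186:194]; d[d<15]=0
    y,x=np.mgrid[196:214,186:194]; m=d.sum(); print(f,'top stud diff centroid',(x*d).sum()/m,(y*d).sum()/m,'rows',d.sum(1).round().astype(int).tolist())
    print(blobs(cv2.imread('pics/%ss.png'%f),300,180,330,200))
E
```

```text
t: 12.65
ee_pos: [543.4, 118.8, 207.4]
orientation: [-1.924, -2.483, -0.001]
ft_force: [-4.1, 4.7, -2.8]
width: 8.9
grasp_force: 30.0
lid est 0.8279763336135089 r 145.52418619206338 [-3.7  5.5 -2.8] 8.76957936835417 [543.46341269 118.84285116 207.46513861] [-1.92454585e+00 -2.48245875e+00 -8.37674755e-04] 12.8
l1 top stud diff centroid 192.66233766233765 209.33116883116884 rows [0, 0, 0, 0, 0, 0, 0, 0, 0, 0, 0, 16, 65, 75, 105, 47, 0, 0]
[('clip', array([314.92, 180.14]), 3), ('brass', array([318.15, 189.43]), 24)]
l2 top stud diff centroid 192.0997150997151 206.06695156695156 rows [0, 0, 0, 0, 0, 0, 0, 39, 81, 146, 114, 172, 150, 0, 0, 0, 0, 0]
[('clip', array([315.01, 180.13]), 3), ('brass', array([316.53, 187.56]), 25)]
l3 top stud diff centroid 191.47505755947813 202.24481964696852 rows [0, 0, 0, 68, 209, 211, 162, 255, 297, 101, 0, 0, 0, 0, 0, 0, 0, 0]
[('brass', array([313.85, 185.62]), 33)]
```

```bash
python3 -m creep '[{"translation":[0,0,0],"angular":[0,0,0],"jaw":0},{"translation":[0,0,0],"angular":[0,0,0],"jaw":0},{"translation":[0,0,0],"angular":[0,0,0],"jaw":0},{"translation":[0,0,0],"angular":[0,0,0],"jaw":0},{"translation":[0,0,0],"angular":[0,0,0],"jaw":0},{"translation":[0,0,0],"angular":[0,0,0],"jaw":0},{"translation":[0,0,0],"angular":[0,0,0],"jaw":0},{"translation":[0,0,0],"angular":[0,0,0],"jaw":0}]'
python3 - <<'E'
from h import *
a=ctrl.get_image('top').astype(float);z=cv2.imread('pics/t1.png').astype(float)[:,:,::-1]
d=np.abs(a-z).sum(2)[196:214,186:194]; d[d<15]=0
y,x=np.mgrid[196:214,186:194];m=d.sum();print((x*d).sum()/m,(y*d).sum()/m)
h=cv2.cvtColor(a.astype(np.uint8),cv2.COLOR_RGB2HSV)
for v in range(197,208): print(v,[tuple(int(k) for k in h[v,u]) for u in range(189,194)])
print(ctrl.get_obs()['ft_force'],abs(ctrl.get_obs()['qvel']).max())
E
```

```text
t: 13.8
ee_pos: [543.4, 118.8, 207.4]
orientation: [-1.924, -2.482, -0.001]
ft_force: [-3.6, 4.7, -3.2]
width: 8.9
grasp_force: 30.0
191.49166666666667 202.24015151515152
197 [(18, 105, 150), (18, 105, 150), (18, 105, 150), (19, 103, 148), (19, 86, 133)]
198 [(18, 105, 150), (18, 105, 150), (18, 106, 149), (18, 107, 148), (18, 99, 142)]
199 [(18, 105, 150), (18, 106, 149), (19, 115, 140), (18, 116, 139), (18, 110, 144)]
200 [(19, 108, 149), (19, 119, 146), (18, 146, 138), (19, 158, 126), (21, 165, 141)]
201 [(18, 115, 148), (19, 148, 145), (20, 178, 149), (22, 196, 143), (22, 228, 150)]
202 [(20, 117, 150), (24, 154, 151), (22, 182, 154), (21, 198, 144), (23, 255, 150)]
203 [(19, 112, 150), (21, 146, 140), (21, 178, 133), (20, 201, 123), (23, 255, 146)]
204 [(19, 109, 148), (19, 122, 134), (19, 142, 124), (21, 163, 114), (26, 243, 144)]
205 [(18, 105, 150), (18, 109, 145), (18, 112, 141), (19, 120, 138), (24, 191, 143)]
206 [(18, 106, 151), (18, 107, 150), (18, 106, 149), (18, 109, 147), (21, 158, 131)]
207 [(18, 105, 150), (18, 105, 150), (18, 105, 150), (18, 108, 147), (19, 130, 118)]
[-3.70966557  4.27134201 -2.79264471] 0.001069656044343831
```

```bash
python3 -c "
from workcell import ctrl
print(ctrl.close_job())"
```

```text
the job is handed in; nothing more can be done
None
```

I oiled the hinge with one full press and release of the nozzle while the lid was shut, then lifted the lid to the clip and handed the job in with the gripper still holding it steady; the lid is at about 0.815 rad, and I put the mark at 0.813–0.823.

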